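Prove a chamfered dowel pin in the bore gauge and rack it with its fellows

TASK

Two plain metal pins of the same size stand on the bench: pick out the one whose ends are chamfered and, keeping it upright, feel it in the bore of the dark steel gauge block, where its chamfered nose drops into the mouth (a square end would not) - hold it there for a moment. Then lower it all the way into the empty bore of the wooden rack, beside the two pins like it, and let go; do not drop it in, and leave the square-ended pin standing where it is.

Things in the scene. Friction and masses are not known exactly. Their poses are not given: they have to be found in the camera images.
- pin_mid (a point): the chamfered pin: a plain aluminium round bar standing upright on the bench, 34 mm diameter, 130 mm long, about 0.32 kg. Both ends are alike: a wide chamfer 10 mm long narrows the bar to a flat end face 18 mm across. The point is its centre, half-way up (65 mm above its foot); z runs along the bar. It stands at least 60 mm clear of its neighbours in y
- square_pin_mid (a point): the square-ended pin, to be left alone: the same aluminium bar, 34 mm diameter, 130 mm long, standing upright, but both ends are cut off square at full width. The point is its centre, half-way up; z runs along the bar. It and the chamfered pin may have changed places
- gauge_mouth (a point): bore gauge: dark steel block, 90 x 90 x 40 mm high, fixed, with an upright through bore of 30 mm diameter in its middle. The point is the centre of the bore's mouth, level with the top face, z up, x and y along the sides. Narrower than the 34 mm bar: a chamfered end sinks in about 7 mm, centring itself, and stops; a square end stays on top. Bolt heads 4 mm high at the corners
- free_bore (a point): empty bore of the rack, a fixed plywood block 70 x 240 x 50 mm high with three blind bores in a row, 80 mm apart, 42 mm diameter, 38 mm deep; the other two hold chamfered pins standing out 92 mm. The point is the centre of the empty bore's floor (thin dark disc), 12 mm above the bench; x runs across the rack, y along the row, z up. A racked pin's centre is 65 mm above it
Not all that is in view belongs to the job. What is shaped like the part that bears pin_mid but orange is not meant.

How it is judged:
On the way:
1. the chamfered pin's nose sits in the mouth of the gauge's bore (at least 4 mm deep), upright, for a moment (z of pin_mid in the frame of gauge_mouth between 0.04 and 0.061 m and horizontal distance between pin_mid and gauge_mouth below 0.015 m and angle between pin_mid's own z axis and vertical below 0.2 rad), for 0.2 s.
At the end, for the whole second after the job is handed in: The chamfered pin stands in the rack's empty bore, down to within 5 mm of the floor, its centre within 20 mm of the bore's axis and less than 20 degrees off upright, released and at rest; the square-ended pin still stands within 30 mm of where it was (horizontal distance between pin_mid and free_bore below 0.02 m and z of pin_mid in the frame of free_bore below 0.07 m and angle between pin_mid's own z axis and vertical below 0.35 rad and linear speed of pin below 0.03 m/s and distance of square_pin_mid from where it was at the start of the episode below 0.03 m and angle between square_pin_mid's own z axis and vertical below 0.2 rad); the robot touches nothing.
It fails at once if the square-ended pin is moved more than 30 mm (distance of square_pin_mid from where it was at the start of the episode above 0.03 m).
It fails at once if the chamfered pin is dropped into the rack (it falls free at more than 0.7 m/s, some 25 mm) (horizontal distance between pin_mid and free_bore below 0.03 m and linear speed of pin above 0.7 m/s and contact force between pin and the fingers below 0.1 N).
It also fails if it takes over 50 s, if anything falls off the work surface, if the arm or the gripper's body presses on something with over 40 N, if the wrist force passes 120 N, or if a joint passes its speed limit or range.

ROBOT

A 6-joint arm with a two-finger parallel gripper is mounted at the origin on the work surface. World frame = base frame: x ahead of the robot, y to its left, z up, the work surface at z = 0. Lengths are in m, angles in rad, forces in N, time in s.
With the tool pointing down it reaches from about 0.35 to 0.975 m from the base axis. Payload 4.9 kg.
Tool frame: the origin (TCP) lies midway between the tips of the shut fingers; the grasp point (between the pads) lies 19 mm behind it (manip.pinch_z is the distance from the TCP to the grasp point, in m); z points along the fingers, y is the direction in which the jaws open and shut (so a half turn about z gives the same grasp; the last joint's range is limited). The gripper opens to 85 mm and grips with 20 to 120 N. Pads are 22 mm wide; open, the fingers measure 114 mm over their backs; the gripper's body (76 mm by 85 mm) begins 54 mm behind the grasp point. The pads swing forward as they close: fully open they stand 13 mm farther back than shut.
Start: joints at [0.992, 0.053, 1.613, -0, 1.476, -0.119], TCP at [0.277, 0.56, 0.231] pointing down, gripper open.
Joint ranges: [-3.01, 3.01], [-1.01, 2.22], [0.06, 2.58], [-1.02, 4.17], [0.09, 2.62], [-3.14, 3.14]. Speed limits (rad/s): [2.57, 2.57, 3.14, 3.14, 3.14, 3.14].

INTERFACE

Orientations are given as a unit quaternion [w, x, y, z].
In Python, from plant import manip gives the robot as it stands.
- The arm moves only by the tool drive_tool, never from a script. Its argument "commands" is text: rows parted by semicolons, each of 5 numbers parted by spaces: the finger opening in mm, from 0 to 85.4, then the shift along the tool's x, y, z in units of 30 mm (1.0 is 30 mm), then the turn about the tool's z in degrees. A call has exactly 8 rows; each row shifts and turns the commanded pose from where the row before left it, along the tool's axes as they then stand; what a row does not reach is not made up. A row lasts 1/8 s, in which the tool goes at most 62.5 mm and 10.7 degrees, less where a joint would pass 70% of its speed; a pose out of reach is approached as far as the arm can. A call is refused whole if a number of a shift passes 1 or a number of a turn 10.7, either way. A call with a gripper value outside its range is refused whole. The fingers move at their own pace and stop on an object; the grip force is fixed at half the most. Time passes only in rows, so rows that do not move let the fingers close, or fill a call up. It gives the time, the measured TCP pose, the force and the opening at its end, in the units of the state.
- manip.state(): the state, without advancing time (a new reading comes with each control period).
- manip.grab_frame(name): name is "scene" or "top" or "wrist"; returns the picture (400x640x3 uint8, red, green, blue); there is no depth.
- manip.camera_params(name): a dict with "fx", "fy", "cx", "cy" (pixels), "xyz" and "orientation" of the camera in the world. Camera axes: x right, y down, z forward; pixel columns grow to the right and rows downward; lengths in m; the calibration is good to about 2 mm. The wrist camera is an equidistant fisheye: a pixel r from the principal point sees the ray r / f radians off the axis. A picture is of the moment at which its call begins: read the wrist's pose just before it. camera_params takes no time and is no camera call; for the wrist camera it gives the pose at the moment of the call.
- manip.job_done(): hands the job in, once; it reports no verdict.
The state is a dict: "time": time; "joint_pos": joint angles; "joint_vel": joint speeds; "joint_efforts": joint torques, N m; "tool_pos": TCP position; "tool_rot": TCP orientation; "contact_force": force on the tool from outside, world axes, zero at the start; "ft_torque": the same for the moment, N m; "gripper_width": opening from 0.0 (shut) to 1.0 (fully open).
Only numpy, scipy, OpenCV 4.12 (cv2) and the standard library are available. Lean on these libraries where they do the work, as an engineer would, in place of code of your own. Each camera call takes 0.05 s, during which the arm holds its last target. There are 200 camera calls.

## Working session

There is one attempt and no reset: what is moved stays moved. The work goes in short steps, Python scripts to look and compute and a tool call to move; the robot and the scene stay as the last step left them, time stands still between calls to the robot, and variables do not carry over. Pictures are saved under pics/ and viewed, about 8 in all and at most 12, crops included, and the job is handed in when it is done.

Besides the shell and the picture viewer there is one more tool, called in YAML: its name, and indented under it one key for each argument. drive_tool: Moves the arm, as the interface text tells. Its arguments: {"type":"object","properties":{"commands":{"type":"string"}},"required":["commands"]}

```bash
mkdir -p pics; cat > h.py <<'E'
import numpy as np,cv2
from scipy.spatial.transform import Rotation as R
from plant import manip
def rot(q): return R.from_quat([q[1],q[2],q[3],q[0]]).as_matrix()
def ray_z(name,u,v,z):
    c=manip.camera_params(name);d=rot(c['orientation'])@np.array([(u-c['cx'])/c['fx'],(v-c['cy'])/c['fy'],1]);p=np.array(c['xyz'])
    return p+d*(z-p[2])/d[2]
def proj(name,P):
    c=manip.camera_params(name);q=rot(c['orientation']).T@(np.array(P)-c['xyz'])
    return c['fx']*q[0]/q[2]+c['cx'],c['fy']*q[1]/q[2]+c['cy']
def save(name,f,crop=None,s=1):
    im=manip.grab_frame(name)[:,:,::-1]
    if crop: a,b,c,d=crop; im=im[b:d,a:c]
    cv2.imwrite('pics/'+f,cv2.resize(im,None,fx=s,fy=s,interpolation=cv2.INTER_CUBIC))
E
python3 - <<'E'
from h import *
for n in('top','scene'):
    save(n,n+'1.png',s=1.25);c=manip.camera_params(n);print(c, rot(c['orientation']).round(2).tolist())
s=manip.state();print(s)
print(rot(s['tool_rot']).round(3), manip.pinch_z)
E
```

```text
{'fx': 467.8021509452432, 'fy': 467.8021509452432, 'cx': 327.1565648816573, 'cy': 192.77608937408755, 'xyz': array([0.2988484 , 0.02980484, 1.1013514 ]), 'orientation': array([-0.06206183,  0.70516283, -0.70209029,  0.07722011])} [[0.0, -0.98, 0.2], [-1.0, -0.01, -0.02], [0.02, -0.2, -0.98]]
{'fx': 472.6361933901017, 'fy': 472.6361933901017, 'cx': 313.5604547169317, 'cy': 208.52113669227182, 'xyz': array([0.93575687, 0.35438704, 0.82877237]), 'orientation': array([-0.13034327,  0.39888816,  0.86193735, -0.28453974])} [[-0.65, 0.61, -0.45], [0.76, 0.52, -0.39], [-0.0, -0.59, -0.8]]
{'time': 0.1, 'joint_pos': array([ 9.91999395e-01,  5.33226147e-02,  1.61413057e+00, -7.89125938e-06,
        1.47596466e+00, -1.19005073e-01]), 'joint_vel': array([ 0.00019276, -0.00073965, -0.00385915, -0.00108469,  0.00085281,
       -0.00029129]), 'joint_efforts': array([ 3.11150379e-04, -3.94908321e+01, -3.71361136e+01, -1.08524875e-04,
        3.98825010e-03,  1.42898583e-05]), 'tool_pos': array([0.27705637, 0.55963067, 0.23018184]), 'tool_rot': array([-3.08294246e-04,  2.27875730e-01,  9.73689796e-01, -8.58954751e-04]), 'contact_force': array([ 0.53943123, -0.2592105 , -0.11946149]), 'ft_torque': array([0.02910836, 0.00674031, 0.01923932]), 'gripper_width': 0.9993988894389548}
[[-0.896  0.444 -0.001]
 [ 0.444  0.896 -0.002]
 [ 0.    -0.002 -1.   ]] 0.0187
```

View pics/top1.png

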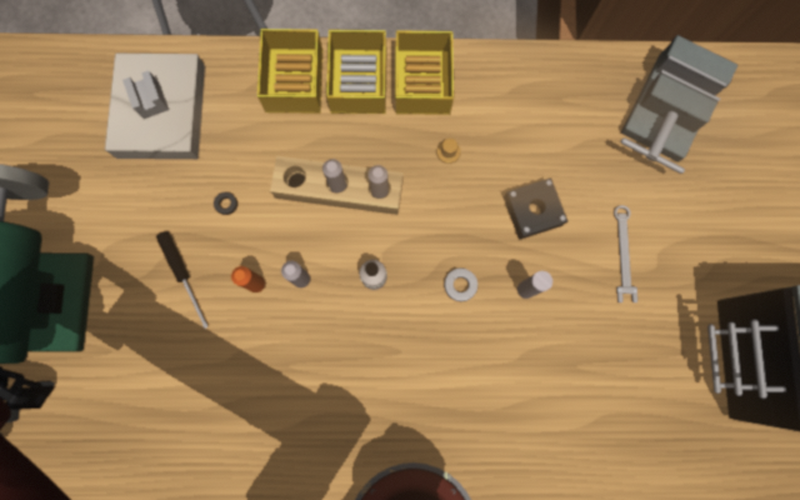

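View pics/scene1.png

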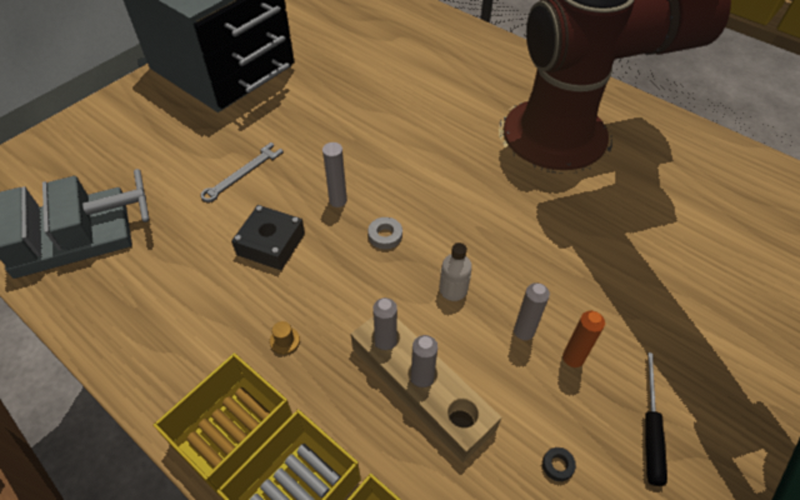

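Top view: the chamfered pin is at about (292,270), the orange decoy at (243,278), the square pin at (541,281), the gauge bore at (536,208) and the empty bore at (295,178). The scene view agrees: the pin by the orange one has a tapered top at (537,290), and the far one at (333,150) is square. I'll enlarge both for accuracy.

```bash
python3 - <<'E'
from h import *
a=manip.grab_frame('top')[:,:,::-1]
b=manip.grab_frame('scene')[:,:,::-1]
z=lambda im,x,y,w,h,s:cv2.resize(im[y:y+h,x:x+w],None,fx=s,fy=s,interpolation=cv2.INTER_CUBIC)
# 4x: top pin+rack  (210,120) 120x120 ; gauge (395,135) 60.. 
c=np.hstack([z(a,208,120,130,120,4),z(a,395,130,60,120,4)])
d=np.hstack([z(b,330,210,130,150,4),z(b,180,150,70,150,4)])
cv2.imwrite('pics/t2.png',c);cv2.imwrite('pics/s2.png',d);print(c.shape,d.shape)
E
```

```text
(480, 760, 3) (600, 800, 3)
```

View pics/t2.png

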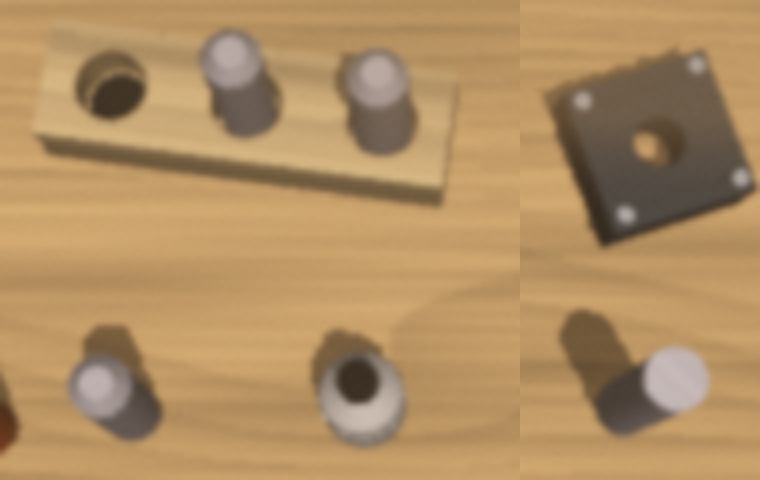

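View pics/s2.png

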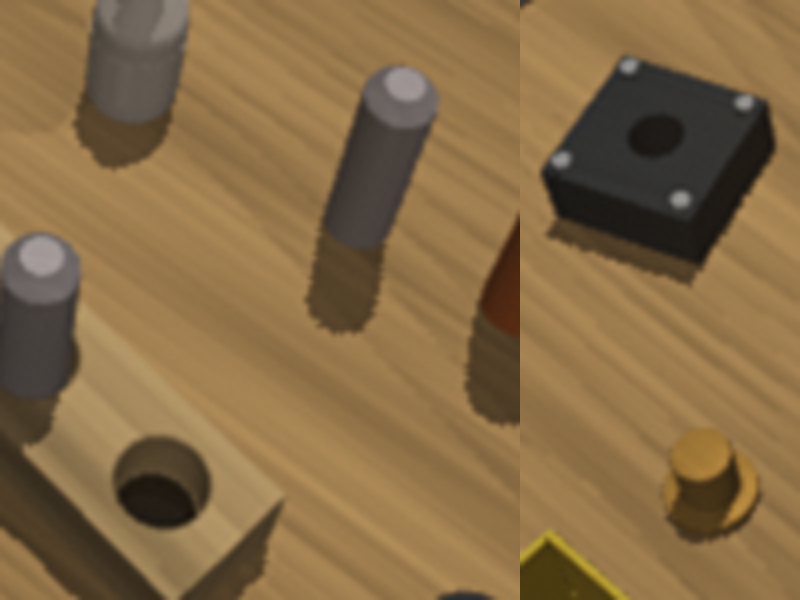

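Top crop: pin face (96,384), bore mouth (111,85), gauge bore (658,142), bolt mean (661,140), racked pin tops (231,51) and (378,72), square pin top (676,379). Scene crop: pin face (405,84), rack bore (161,482), gauge bore (656,136), racked top (41,256).

```bash
python3 - <<'E'
from h import *
def t(u,v,z): 
    return ray_z('top',208+u/4-.375 if u<520 else 395+(u-520)/4-.375,120+v/4-.375 if u<520 else 130+v/4-.375,z).round(4)[:2]
def s(u,v,z): return ray_z('scene',330+u/4-.375 if u<520 else 180+(u-520)/4-.375,210+v/4-.375 if u<520 else 150+v/4-.375,z).round(4)[:2]
print('pin',t(96,384,.13),s(405,84,.13))
print('bore',t(111,85,.05),s(161,482,.05))
print('gauge',t(658,142,.04),s(656,136,.04),'bolts',t(661.5,139.75,.044),s(653,132,.044))
a,b=t(231,51,.142),t(378,72,.142)
print('rack',a,s(41,256,.142),b,2*a-b,np.linalg.norm(a-b))
print('sq',t(676,379,.13))
st=manip.state();print(st['time'],st['tool_pos'])
E
```

```text
pin [0.4431 0.2085] [0.4457 0.2091]
bore [0.6312 0.2219] [0.6339 0.2226]
gauge [ 0.579  -0.2327] [ 0.5813 -0.2329] bolts [ 0.5794 -0.2338] [ 0.5823 -0.2332]
rack [0.6217 0.1419] [0.6232 0.1432] [0.6107 0.0632] [0.6327 0.2206] 0.07946502375259193
sq [ 0.4269 -0.2147]
0.2 [0.27712078 0.55974525 0.23049447]
```

Both views agree within 3 mm, and the 79 mm row spacing fits. Averages: pin (0.4445, 0.209), bore (0.6325, 0.221), gauge (0.5805, -0.233). First I turn the jaws to open along world x, which keeps them clear of the pin's neighbours in y.

drive_tool:
  commands: "85 0 0 0 8; 85 0 0 0 8; 85 0 0 0 8; 85 0 0 0 8; 85 0 0 0 8; 85 0 0 0 8; 85 0 0 0 8; 85 0 0 0 7.6"

```text
time: 1.2
tool_pos: [0.2773, 0.5599, 0.2309]
tool_rot: [0.0, 0.708, 0.706, -0.0]
contact_force: [0.0, -0.1, 1.0]
gripper_width: 0.995
```

drive_tool:
  commands: "85 -1 0.6 0 0; 85 -1 0.7 0 0; 85 -1 0.7 0 0; 85 -1 0.7 0 0; 85 -1 0.7 0 0; 85 -1 0.7 0 0; 85 -1 0.7 0 0; 85 -1 0.7 0 0"

```text
time: 2.2
tool_pos: [0.443, 0.3192, 0.2311]
tool_rot: [-0.0, 0.707, 0.707, -0.0]
contact_force: [-0.3, -0.4, 0.1]
gripper_width: 0.997
```

drive_tool:
  commands: "85 -1 0.07 0 0; 85 -1 0 0 0; 85 -1 0 0 0; 85 -0.7 0 0 0; 85 0 0 0.3 0; 85 0 0 0 0; 85 0 0 0 0; 85 0 0 0 0"

```text
time: 3.2
tool_pos: [0.4448, 0.2098, 0.2224]
tool_rot: [-0.0, 0.706, 0.708, 0.0]
contact_force: [0.1, 0.1, -0.8]
gripper_width: 0.996
```

```bash
python3 - <<'E'
from h import *
c=manip.camera_params('wrist');print(c,rot(c['orientation']).round(3).tolist());save('wrist','w1.png');print(manip.state()['tool_pos'],manip.state()['joint_pos'])
q=rot(c['orientation']).T@(np.array([.4445,.209,.13])-c['xyz']);th=np.arctan2(np.hypot(*q[:2]),q[2]);print(np.array([c['cx'],c['cy']])+c['fx']*th*q[:2]/np.hypot(*q[:2]))
E
```

```text
{'fx': 309.70691628693146, 'fy': 309.70691628693146, 'cx': 318.3259649633737, 'cy': 202.85492850199125, 'xyz': array([0.44530143, 0.28242692, 0.36473161]), 'orientation': array([1.44731424e-01, 9.89470184e-01, 8.07962073e-04, 9.58159905e-04])} [[1.0, 0.001, 0.002], [0.002, -0.958, -0.286], [0.002, 0.286, -0.958]]
[0.4448277  0.209742   0.22245092] [ 2.89122289e-01 -2.69371526e-01  1.92506578e+00  4.04309588e-05
  1.48571135e+00  2.87319578e-01]
[316.65191162 206.7820993 ]
```

View pics/w1.png

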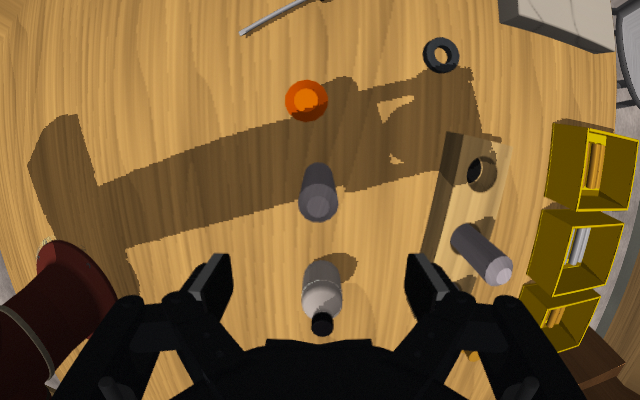

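Wrist view: the pin's chamfered top is at (318,206), against a prediction of (317,207), and the orange decoy is well clear at (306,101). Descending to TCP z≈0.070 and gripping.

drive_tool:
  commands: "85 0 0 0.7 0; 85 0 0 0.8 0; 85 0 0 0.8 0; 85 0 0 0.8 0; 85 0 0 0.8 0; 85 0 0 0.7 0; 85 0 0 0.5 0; 85 0 0 0 0"

```text
time: 4.25
tool_pos: [0.4439, 0.2091, 0.0682]
tool_rot: [-0.001, 0.707, 0.707, -0.001]
contact_force: [-0.9, 0.6, 0.5]
gripper_width: 0.991
```

drive_tool:
  commands: "20 0 0 0 0; 20 0 0 0 0; 20 0 0 0 0; 20 0 0 0 0; 20 0 0 0 0; 20 0 0 0 0; 20 0 0 0 0; 20 0 0 0 0"

```text
time: 5.25
tool_pos: [0.4452, 0.2095, 0.0703]
tool_rot: [0.0, 0.707, 0.707, 0.0]
contact_force: [-2.6, 0.4, 5.2]
gripper_width: 0.385
```

drive_tool:
  commands: "20 0 0 -0.3 0; 20 0 0 -0.6 0; 20 0 0 -0.8 0; 20 0 0 -0.8 0; 20 0 0 -0.8 0; 20 0 0 -0.7 0; 20 0 0 -0.4 0; 20 0 0 0 0"

```text
time: 6.25
tool_pos: [0.4453, 0.2094, 0.2026]
tool_rot: [0.001, 0.707, 0.707, 0.001]
contact_force: [0.6, -0.2, -3.3]
gripper_width: 0.383
```

drive_tool:
  commands: "20 -0.4 0.1 0 0; 20 -0.7 0.2 0 0; 20 -0.9 0.3 0 0; 20 -0.9 0.3 0 0; 20 -0.9 0.3 0 0; 20 -0.9 0.3 0 0; 20 -0.9 0.3 0 0; 20 -0.9 0.3 0 0"

```text
time: 7.25
tool_pos: [0.5073, 0.0126, 0.1997]
tool_rot: [-0.001, 0.707, 0.707, -0.001]
contact_force: [-0.5, -0.4, -3.6]
gripper_width: 0.383
```

drive_tool:
  commands: "20 -0.9 0.3 0 0; 20 -0.9 0.3 0 0; 20 -0.9 0.3 0 0; 20 -0.9 0.3 0 0; 20 -0.9 0.3 0 0; 20 -0.9 0.3 0 0; 20 -0.9 0.3 0 0; 20 -0.9 0.3 0 0"

```text
time: 8.25
tool_pos: [0.5793, -0.2031, 0.1995]
tool_rot: [-0.001, 0.707, 0.707, -0.001]
contact_force: [-0.5, -0.6, -3.4]
gripper_width: 0.38
```

drive_tool:
  commands: "20 -0.6 0 0 0; 20 -0.4 0 0 0; 20 0 0 0 0; 20 0 0 0 0; 20 0 0 0 0; 20 0 0 0 0; 20 0 0 0 0; 20 0 0 0 0"

```text
time: 9.25
tool_pos: [0.5803, -0.2315, 0.2014]
tool_rot: [0.0, 0.707, 0.708, 0.0]
contact_force: [0.7, 0.0, -3.6]
gripper_width: 0.386
```

```bash
python3 - <<'E'
from h import *
s=manip.state();print(s['time'],s['tool_pos'],s['gripper_width'],rot(s['tool_rot']).round(3).tolist())
print((np.array([.5805,-.2332])-s['tool_pos'][:2])/.03)
T=lambda n,p:np.round(proj(n,p),1)
for z in(.065,.195): print(T('scene',[s['tool_pos'][0],s['tool_pos'][1],z+s['tool_pos'][2]-.07]))
a=manip.grab_frame('scene')[:,:,::-1]
c=cv2.resize(a[80:230,120:320],None,fx=4,fy=4,interpolation=cv2.INTER_CUBIC)
cv2.imwrite('pics/s3.png',c)
E
```

```text
9.25 [ 0.58025015 -0.23151108  0.20135081] 0.38615838014276976 [[-0.001, 1.0, 0.0], [1.0, 0.001, -0.0], [-0.0, 0.0, -1.0]]
[ 0.00832826 -0.05629737]
[200.3 131.1]
[185.2  74.7]
```

View pics/s3.png

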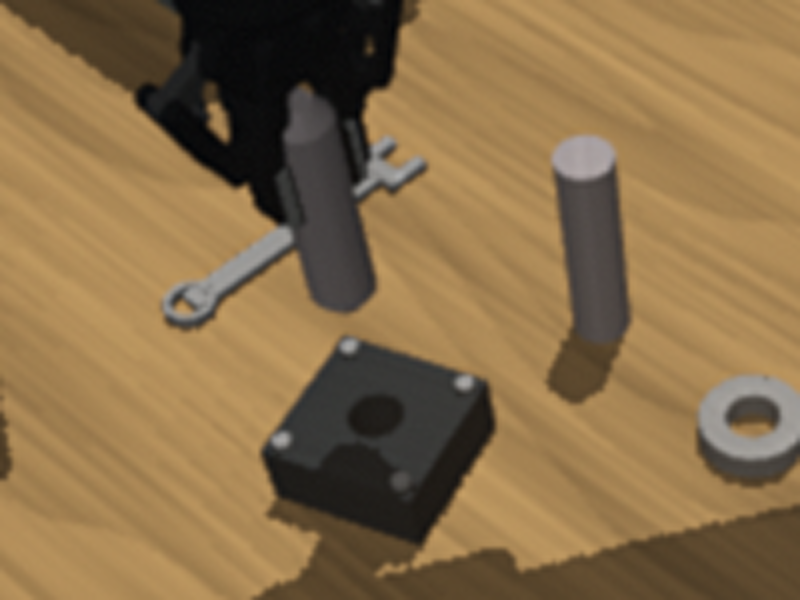

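The pin is held upright above the gauge bore (crop (375,415)), and the square pin is untouched. Lowering, with the last part slow.

drive_tool:
  commands: "20 -0.06 0 0.4 0; 20 0 0 0.6 0; 20 0 0 0.6 0; 20 0 0 0.5 0; 20 0 0 0.3 0; 20 0 0 0.2 0; 20 0 0 0.1 0; 20 0 0 0 0"

```text
time: 10.3
tool_pos: [0.5804, -0.2335, 0.1206]
tool_rot: [0.0, 0.707, 0.707, 0.0]
contact_force: [-0.3, -0.9, -2.5]
gripper_width: 0.384
```

drive_tool:
  commands: "20 0 0 0.1 0; 20 0 0 0.1 0; 20 0 0 0.1 0; 20 0 0 0.1 0; 20 0 0 0.05 0; 20 0 0 0 0; 20 0 0 0 0; 20 0 0 0 0"

```text
time: 11.3
tool_pos: [0.5803, -0.2335, 0.107]
tool_rot: [0.0, 0.707, 0.707, 0.0]
contact_force: [0.4, -0.6, -3.8]
gripper_width: 0.381
```

drive_tool:
  commands: "20 0 0 0.05 0; 20 0 0 0.05 0; 20 0 0 0.03 0; 20 0 0 0 0; 20 0 0 0 0; 20 0 0 0 0; 20 0 0 0 0; 20 0 0 0 0"

```text
time: 12.3
tool_pos: [0.5803, -0.2334, 0.103]
tool_rot: [0.0, 0.707, 0.707, 0.0]
contact_force: [-0.1, 0.7, -3.7]
gripper_width: 0.382
```

drive_tool:
  commands: "20 0 0 0.03 0; 20 0 0 0.03 0; 20 0 0 0.03 0; 20 0 0 0 0; 20 0 0 0 0; 20 0 0 0 0; 20 0 0 0 0; 20 0 0 0 0"

```text
time: 13.3
tool_pos: [0.5807, -0.2336, 0.1023]
tool_rot: [0.0, 0.707, 0.707, 0.0]
contact_force: [-2.8, 2.0, 7.2]
gripper_width: 0.383
```

The wrist force changed by +11 N at TCP z 0.102, so the foot is at about 0.033, 7 mm deep as expected. It was held for about 1 s. Next I lift above the racked pins (tops at 0.142) and carry it to the rack.

drive_tool:
  commands: "20 0 0 -0.2 0; 20 0 0 -0.5 0; 20 0 0 -0.8 0; 20 0 0 -0.9 0; 20 0 0 -0.9 0; 20 0 0 -0.9 0; 20 0 0 -0.8 0; 20 0 0 -0.4 0"

```text
time: 14.3
tool_pos: [0.5807, -0.2338, 0.2645]
tool_rot: [0.001, 0.707, 0.707, 0.0]
contact_force: [0.1, 0.1, -3.4]
gripper_width: 0.383
```

drive_tool:
  commands: "20 0.4 0 0 0; 20 0.7 0.1 0 0; 20 0.9 0.1 0 0; 20 0.9 0.1 0 0; 20 0.9 0.1 0 0; 20 0.9 0.1 0 0; 20 0.9 0.1 0 0; 20 0.9 0.1 0 0"

```text
time: 15.3
tool_pos: [0.6001, -0.0358, 0.2604]
tool_rot: [-0.001, 0.706, 0.708, -0.001]
contact_force: [0.8, -0.8, -3.2]
gripper_width: 0.384
```

drive_tool:
  commands: "20 0.9 0.1 0 0; 20 0.9 0.1 0 0; 20 0.9 0.1 0 0; 20 0.9 0.1 0 0; 20 0.9 0.1 0 0; 20 0.9 0.1 0 0; 20 0.9 0.1 0 0; 20 0.9 0.1 0 0"

```text
time: 16.3
tool_pos: [0.6234, 0.1799, 0.2603]
tool_rot: [-0.001, 0.706, 0.708, -0.001]
contact_force: [-0.7, 0.3, -1.9]
gripper_width: 0.383
```

drive_tool:
  commands: "20 0.7 0.1 0 0; 20 0.6 0.1 0 0; 20 0.1 0 0 0; 20 0 0 0 0; 20 0 0 0 0; 20 0 0 0 0; 20 0 0 0 0; 20 0 0 0 0"

```text
time: 17.3
tool_pos: [0.6308, 0.2194, 0.2623]
tool_rot: [0.0, 0.707, 0.707, 0.0]
contact_force: [0.1, 0.3, -3.0]
gripper_width: 0.384
```

```bash
python3 - <<'E'
from h import *
s=manip.state();print(s['time'],s['tool_pos'],s['gripper_width'],rot(s['tool_rot']).round(3).tolist())
d=(np.array([.6325,.2213])-s['tool_pos'][:2])/.03;print(d)
p=s['tool_pos'];print(np.round((np.array(proj('scene',[p[0],p[1],p[2]-.07]))-[290,200])*4,0))
a=manip.grab_frame('scene')[:,:,::-1]
cv2.imwrite('pics/s4.png',cv2.resize(a[200:350,290:470],None,fx=4,fy=4,interpolation=cv2.INTER_CUBIC))
E
```

```text
17.3 [0.63079115 0.21939949 0.26227151] 0.38353452448403336 [[-0.001, 1.0, 0.0], [1.0, 0.001, 0.0], [0.0, 0.0, -1.0]]
[0.05696179 0.06335031]
[353. 360.]
```

View pics/s4.png

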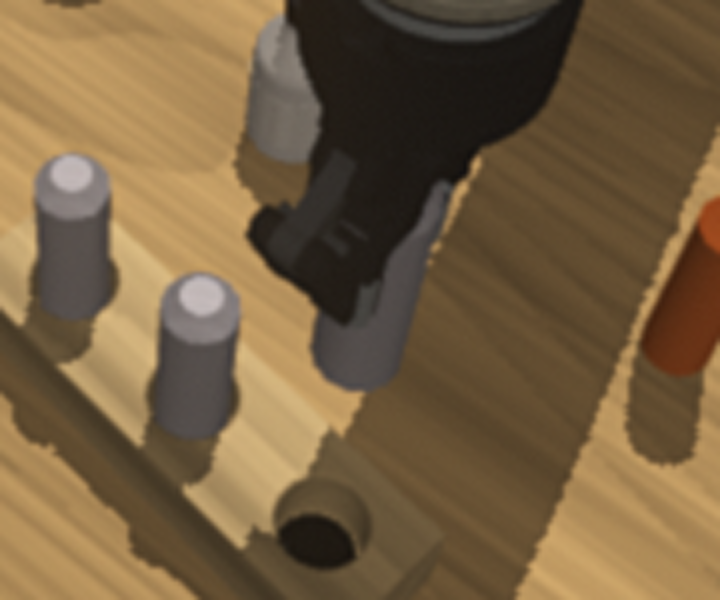

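The pin's foot sits where predicted (crop (353,365) against (353,360)), and the empty bore is in place below at (322,525). Correcting by +0.06 units each way and lowering.

drive_tool:
  commands: "20 0.06 0.06 0.4 0; 20 0 0 0.7 0; 20 0 0 0.8 0; 20 0 0 0.8 0; 20 0 0 0.8 0; 20 0 0 0.6 0; 20 0 0 0.3 0; 20 0 0 0.1 0"

```text
time: 18.35
tool_pos: [0.6324, 0.2214, 0.1265]
tool_rot: [-0.0, 0.707, 0.707, -0.0]
contact_force: [0.4, -0.3, -3.7]
gripper_width: 0.381
```

drive_tool:
  commands: "20 0 0 0.15 0; 20 0 0 0.15 0; 20 0 0 0.15 0; 20 0 0 0.15 0; 20 0 0 0.1 0; 20 0 0 0.1 0; 20 0 0 0 0; 20 0 0 0 0"

```text
time: 19.35
tool_pos: [0.6327, 0.2214, 0.1034]
tool_rot: [0.0, 0.707, 0.707, 0.0]
contact_force: [-0.3, -0.2, -2.9]
gripper_width: 0.382
```

drive_tool:
  commands: "20 0 0 0.15 0; 20 0 0 0.15 0; 20 0 0 0.1 0; 20 0 0 0.1 0; 20 0 0 0.1 0; 20 0 0 0 0; 20 0 0 0 0; 20 0 0 0 0"

```text
time: 20.35
tool_pos: [0.6327, 0.2215, 0.0854]
tool_rot: [0.0, 0.707, 0.707, 0.0]
contact_force: [-0.1, 0.3, -3.1]
gripper_width: 0.38
```

drive_tool:
  commands: "20 0 0 0.03 0; 20 0 0 0.03 0; 20 0 0 0.03 0; 20 0 0 0 0; 20 0 0 0 0; 20 0 0 0 0; 20 0 0 0 0; 20 0 0 0 0"

```text
time: 21.35
tool_pos: [0.6325, 0.2214, 0.0825]
tool_rot: [-0.0, 0.707, 0.707, -0.0]
contact_force: [-0.2, -1.0, -3.0]
gripper_width: 0.383
```

drive_tool:
  commands: "20 0 0 0.02 0; 20 0 0 0.02 0; 20 0 0 0.02 0; 20 0 0 0 0; 20 0 0 0 0; 20 0 0 0 0; 20 0 0 0 0; 20 0 0 0 0"

```text
time: 22.35
tool_pos: [0.6328, 0.2215, 0.0824]
tool_rot: [0.0, 0.707, 0.707, 0.0]
contact_force: [-5.2, -1.4, 7.2]
gripper_width: 0.385
```

Contact with the floor at TCP z 0.0824, as expected (foot at about 0.012). I open gradually, then back out straight up.

drive_tool:
  commands: "40 0 0 0 0; 50 0 0 0 0; 60 0 0 0 0; 70 0 0 0 0; 85 0 0 0 0; 85 0 0 0 0; 85 0 0 0 0; 85 0 0 0 0"

```text
time: 23.35
tool_pos: [0.6326, 0.2214, 0.0807]
tool_rot: [0.0, 0.707, 0.707, 0.0]
contact_force: [0.1, -0.7, -1.1]
gripper_width: 0.999
```

drive_tool:
  commands: "85 0 0 -0.2 0; 85 0 0 -0.5 0; 85 0 0 -0.8 0; 85 0 0 -0.8 0; 85 0 0 -0.8 0; 85 0 0 -0.8 0; 85 0 0 -0.8 0; 85 0 0 -0.3 0"

```text
time: 24.35
tool_pos: [0.6337, 0.2217, 0.2343]
tool_rot: [0.001, 0.707, 0.707, 0.002]
contact_force: [-0.3, 0.1, 0.2]
gripper_width: 0.995
```

```bash
python3 - <<'E'
from h import *
s=manip.state();print(s['time'],s['tool_pos'],s['gripper_width'])
a=manip.grab_frame('scene')[:,:,::-1]
print(np.round((np.array(proj('scene',[.6325,.2213,.142]))-[160,90])*2.5,0))
cv2.imwrite('pics/s5.png',cv2.resize(a[90:330,160:480],None,fx=2.5,fy=2.5,interpolation=cv2.INTER_CUBIC))
E
```

```text
24.35 [0.63365656 0.22167628 0.23433971] 0.9945904809694575
[538. 540.]
```

View pics/s5.png

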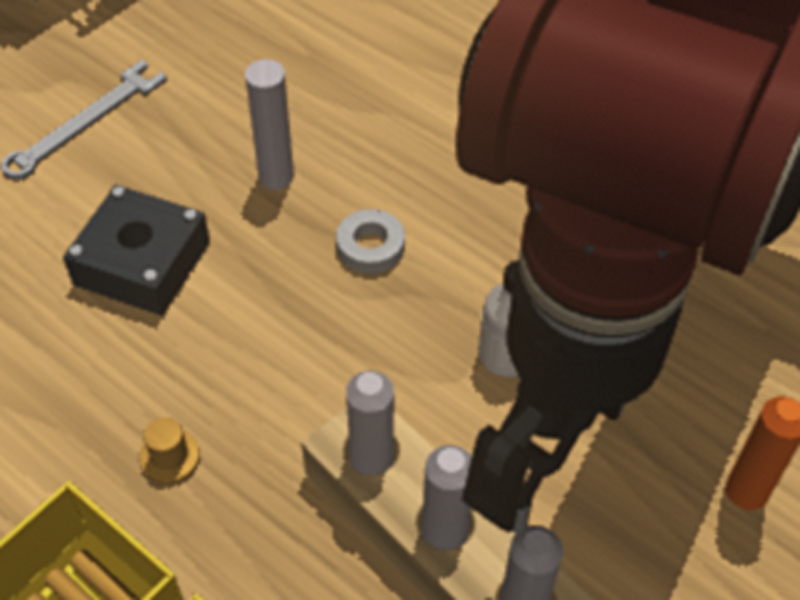

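The pin stands in the rack with its top at about (537,540), against a predicted (538,540) for a fully seated pin. It is level with its row, the square pin still stands at (266,70), and the gripper is clear. Handing in.

```bash
python3 -c "
from plant import manip
print(manip.job_done())"
```

```text
the job is handed in; nothing more can be done
None
```

The job is handed in, at about 24.4 s of the 50 s allowed. It reported no verdict.

- **Picking:** I chose the chamfered pin, the one beside the orange decoy, and gripped it with the jaws opening along x.
- **Gauge:** I lowered the nose into the bore and held it for about 1 s. Contact came with the foot about 7 mm below the mouth, as it should. The wrist force changed by about 11 N.
- **Rack:** I lowered the pin to the floor of the empty bore; contact came at TCP z 0.082 m, where full depth was expected. I let go there and backed straight up.

In the last picture the pin stands upright in the rack, its top within about 1 pixel of where a fully seated pin should appear. The square pin is still standing and looks unmoved, though I judged that by eye and did not re-measure it. The gripper is clear. No check failed; the only disagreement was 2 to 3 mm between the two cameras early on, which I averaged out.

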